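Index the press's depth-stop turret and lock it

ROBOT

A 7-joint arm with a two-finger parallel gripper is mounted at the origin on the work surface. World frame = base frame: x ahead of the robot, y to its left, z up, the work surface at z = 0. Lengths are in m, angles in rad, forces in N, time in s.
With the tool pointing down it reaches from about 0.425 to 0.975 m from the base axis. Payload 16.7 kg.
Tool frame: the origin (TCP) lies midway between the tips of the shut fingers; the grasp point (between the pads) lies 19 mm behind it; z points along the fingers, y is the line along which they close (so a half turn about z gives the same grasp; the last joint's range is limited). The gripper opens to 85 mm and grips with 20 to 120 N. Pads are 22 mm wide; open, the fingers measure 114 mm over their backs; the gripper's body (76 mm by 85 mm) begins 54 mm behind the grasp point. The pads swing forward as they close: fully open they stand 13 mm farther back than shut.
Start: joints at [1.042, 0.426, 0.074, 1.606, -0.034, 1.111, -0.067], TCP at [0.25, -0.627, 0.231] pointing down, gripper open.
Joint ranges: [-2.85, 2.85], [-0.5, 2.14], [-1.23, 1.37], [0.21, 2.46], [-1.02, 4.16], [0.16, 2.05], [-2.73, 2.73]. Speed limits (rad/s): [1.89, 1.89, 2.39, 2.39, 3.01, 3.01, 3.01].

INTERFACE

Orientations are given as a unit quaternion [x, y, z, w].
In Python, from station import state, get_image, close_job, look_for, outline_of gives the robot as it stands. The module is installed in compiled form; this text tells all that it offers.
- The arm moves only by the shell command python3 -m inch 'ROWS' [OPENING]. ROWS is a JSON object of lists of equal length, an entry for each row: "slide": the shift along the tool's x, y, z in m, a list of three; "turn": the turn about the tool's z in rad. A call has 1 to 12 rows; each row shifts and turns the commanded pose from where the row before left it, along the tool's axes as they then stand; what a row does not reach is not made up. A row lasts 1/12 s, in which the tool goes at most 41.7 mm and 7.16 degrees, less where a joint would pass 70% of its speed; a pose out of reach is approached as far as the arm can. A call is refused whole if a number of a shift passes 0.0417 or a number of a turn 0.125, either way. A call with a gripper value outside its range is refused whole. OPENING is the opening in per cent of the stroke, from 0 (shut) to 100 (fully open), set as the call begins (- or left out, the last holds). The fingers move at their own pace and stop on an object; the grip force is fixed at half the most. Time passes only in rows, so rows that do not move let the fingers close. It gives the time, the measured TCP pose, the force, the opening and the grip force at its end, in the units of the state.
- state(): the state, without advancing time (a new reading comes with each control period).
- get_image(name): name is "side" or "top"; returns a dict with "img" (400x640x3 uint8, red, green, blue), "fx", "fy", "cx", "cy" (pixels), "xyz" and "orientation" of the camera in the world. Camera axes: x right, y down, z forward; pixel columns grow to the right and rows downward; lengths in m; the calibration is good to about 2 mm. A picture is of the moment at which its call begins. There is no depth.
- close_job(): hands the job in; it is judged then, once.
Trained networks look in the newest picture that a camera, given by its name, has taken for a name from the list of things; names that differ only in an ending like _2 or _b are one class to them, and where a whole thing is asked for, a point or a joint stands for the part that bears it (a point fixed in the world has none). Each returns a list of dicts, best first, with "conf" (0 to 1); they miss things now and then, are a little off and sometimes report something else, mostly with a low value. They report only what shows in the picture. A call takes as long as a camera call.
- look_for(camera, target): "location" ([x, y, z] in m, in the coordinates of the camera as it stood for that picture, good to about 4 mm: the middle of the surface that is visible of it).
- outline_of(camera, target): "region" (400x640 bool, what is visible of it).
The state is a dict: "clock": time; "qpos": joint angles; "qvel": joint speeds; "effort": joint torques, N m; "ee_pos": TCP position; "orientation": TCP orientation; "contact_force": force on the tool from outside, world axes, zero at the start; "ft_torque": the same for the moment, N m; "finger_gap": finger opening in m; "finger_force": force on a finger pad.
Only numpy, scipy, OpenCV 4.12 (cv2) and the standard library are available. Lean on these libraries where they do the work, as an engineer would, in place of code of your own. Each camera call takes 0.05 s, during which the arm holds its last target. There are 200 camera calls.

TASK

Set the bench press for the longest stop: with a fingertip, flick the edge of the six-armed stop turret round counter-clockwise (seen from above), click by click, until the tallest stop screw stands right under the stop rod and rests in its click, without going past it. Then push the slide bolt, which has an upright tab, fully home between two of the turret's arms to lock it. Touch the press with the fingers only, pick nothing up, and leave the loose fittings and tools where they stand.

Things in the scene. Friction and masses are not known exactly. Their poses are not given: they have to be found in the camera images.
- press: Fixed bench press on a steel plate 12 mm thick. Origin: on the table right under the turret's vertical axis; z up. In its frame the plate covers x -95 to 140, y -140 to 260 mm. The stop rod is on the turret's +x side, the slide bolt on its -y side, the press column on its +y side; the -x side is free for a finger. Under the turret is a green drum, radius 42 mm, top 31 mm above the table.
- press_head (a point): Centre of the press head, the green block on the column, 140 (x) by 60 (y) by 60 mm, over the ram; the point is 250 mm above the table, at press x 75, y 160 mm. The column (36 mm across) stands at press x 100, y 130 mm, the ram at x 25, y 185 mm.
- turret (a joint): Angle (rad) of the steel stop turret about its vertical axis, growing counter-clockwise seen from above; 0 = tallest screw right under the stop rod. Spring detents every 1.047 rad (60 degrees). Starts 2, 3 or 4 clicks short, near -2.09, -3.14 or -4.19, and settles into its click as the run begins. 1 to 3 N at an arm's end turns it; past half-way it springs on to the next click, before that it springs back.
- turret_centre (a point): On the turret's axis, at the top of its arms (47 mm above the table). The turret is a star: hub radius 30 mm and six flat radial arms, 10 mm wide, ending at radius 55 mm, from 31 to 47 mm above the table. At rest in a click the arms stand at 0, 60, 120, 180, 240 and 300 degrees from the press's +x axis. Each carries a stop screw 22 mm from the axis.
- tall_screw (a point): Top of the tallest stop screw, 81 mm above the table, 9 mm across; it turns with the turret. It stands 34 mm above the hub, the other five only 8 to 20 mm.
- rod_tip (a point): Lower end of the fixed upright stop rod (9 mm across), 88 mm above the table and 22 mm from the turret's axis on the press's +x side. A green stop arm 14 mm wide, 102 to 128 mm above the table, runs from it straight to the column. Below, a green plunger housing 28 mm wide, 31 mm high, reaches to press x 60 mm.
- slide_bolt (a joint): Travel (m) of the steel slide bolt towards the turret's axis (the press's +y direction): starts withdrawn at 0 to 0.004, is fully home at its stop at 0.025. Stays where it is left; about 2 N moves it slowly.
- bolt_tab (a point): Centre of the outer (press -y) face of the bolt's upright tab, which a finger pushes along press +y. The tab is 32 mm wide (x), 8 mm thick and stands from 35 to 71 mm above the table; the point is 52 mm up. At bolt travel 0 it lies 122 mm from the turret's axis, on the press's -y side.
- fitting_a: loose standing turned hose fitting, about 25 mm across and 36 mm tall, brass, on the base plate beside the turret, at its +y side; a bystander, origin under its centre
- fitting_b: loose standing turned hose fitting, about 28 mm across and 32 mm tall, steel, on the press's anvil under the ram; a bystander, origin under its centre
- fitting_c: loose standing turned hose fitting, about 28 mm across and 40 mm tall, dark steel, on the base plate's +x, -y corner; a bystander, origin under its centre
- fitting_d: loose standing turned hose fitting, about 30 mm across and 38 mm tall, brass, on the table to the left of the press; a bystander, origin under its centre
- wrench: loose steel wrench lying on the table to the right; a bystander
- screwdriver: loose red-handled screwdriver lying on the table to the left; a bystander
- grease_jar: loose white jar, 60 mm across and 60 mm tall, on the table to the right; a bystander
- parts_cup: loose steel cup, 70 mm across and 50 mm tall, on the table to the right; a bystander

How it is judged:
On the way, in this order (a step that is already met when the one before it is completed fails the run):
1. the tallest stop screw rests in its click under the stop rod, the bolt still withdrawn (value of joint turret between -0.15 and 0.15 rad and velocity of joint turret below 0.3 rad/s and value of joint slide_bolt below 0.012 m), for 0.2 s.
2. the slide bolt is pushed home (value of joint turret between -0.15 and 0.15 rad and value of joint slide_bolt above 0.022 m), for 0.2 s.
At the end, for the whole second after the job is handed in: The turret rests within 0.15 rad of the click with the tallest screw under the rod, and the slide bolt is within 3 mm of its inner stop (joint above 0.022) (all of step 2 and velocity of joint turret between -0.1 and 0.1 rad/s); the robot touches nothing.
It fails at once if the turret was turned past the tallest screw by more than half a click (value of joint turret above 0.55 rad).
It fails at once if the turret was turned the wrong way round (value of joint turret below -4.85 rad).
It fails at once if the slide bolt was pushed in before the tallest screw stood under the rod (value of joint slide_bolt above 0.012 m and not (value of joint turret between -0.3 and 0.3 rad)).
It fails at once if the arm or the gripper's body, not the fingers, pressed on the press (contact force between press and the arm above 8 N).
It fails at once if a loose fitting or tool was lifted, knocked over or moved more than 20 mm (distance of any of fitting_a, fitting_b, fitting_c, fitting_d, wrench, screwdriver, grease_jar, parts_cup from where it was at the start of the episode above 0.02 m or angle between any of fitting_a, fitting_b, fitting_c, fitting_d's own z axis and vertical above 0.5 rad).
It also fails if it takes over 67 s, if anything falls off the work surface, if the arm or the gripper's body presses on something with over 40 N, if the wrist force passes 120 N, or if a joint passes its speed limit or range.

## Working session

There is one attempt and no reset: what is moved stays moved. The work goes in short steps, Python scripts to look and compute and a shell command to move; the robot and the scene stay as the last step left them, time stands still between calls to the robot, and variables do not carry over. Pictures are saved under pics/ and viewed, at most 10 in all, crops included, and the job is handed in when it is done.

```bash
mkdir -p pics
cat > h.py <<'E'
import numpy as np,cv2
from station import *
from scipy.spatial.transform import Rotation as R
def w(cam,p): return R.from_quat(cam['orientation']).apply(p)+cam['xyz']
def proj(cam,p):
    q=R.from_quat(cam['orientation']).inv().apply(np.array(p)-cam['xyz']); return q[0]/q[2]*cam['fx']+cam['cx'],q[1]/q[2]*cam['fy']+cam['cy']
def ray(cam,u,v,z):
    d=R.from_quat(cam['orientation']).apply([(u-cam['cx'])/cam['fx'],(v-cam['cy'])/cam['fy'],1]); o=np.array(cam['xyz']); return o+d*(z-o[2])/d[2]
E
python3 - <<'E'
from h import *
np.set_printoptions(precision=3,suppress=True)
s=state(); print(s['clock'],s['ee_pos'],s['orientation'],R.from_quat(s['orientation']).as_matrix())
for c in ['top','side']:
    im=get_image(c); cv2.imwrite(f'pics/{c}0.png',im['img'][:,:,::-1]); print(c,im['fx'],im['xyz'],R.from_quat(im['orientation']).as_matrix()[:,2])
    for t in ['turret_centre','tall_screw','rod_tip','bolt_tab','press_head','press','fitting_a','grease_jar','parts_cup']:
        for r in look_for(c,t)[:4]: print(t,round(r['conf'],2),w(im,r['location']))
E
```

```text
0.0 [ 0.249 -0.627  0.231] [ 0.982  0.188 -0.    -0.001] [[ 0.929  0.37  -0.001]
 [ 0.37  -0.929  0.001]
 [-0.    -0.001 -1.   ]]
top 366.95860717969833 [ 0.43  -0.005  1.22 ] [ 0.109 -0.009 -0.994]
turret_centre 0.58 [0.535 0.05  0.012]
tall_screw 0.84 [ 0.533 -0.034  0.047]
rod_tip 0.9 [0.538 0.048 0.011]
rod_tip 0.19 [ 0.559 -0.127  0.041]
bolt_tab 0.75 [0.538 0.047 0.013]
bolt_tab 0.63 [ 0.558 -0.126  0.043]
press_head 0.85 [0.534 0.044 0.013]
press 0.68 [0.536 0.043 0.013]
fitting_a 0.59 [0.44  0.121 0.032]
fitting_a 0.52 [ 0.644 -0.093  0.035]
grease_jar 0.88 [ 0.609 -0.387  0.06 ]
parts_cup 0.63 [ 0.687 -0.346  0.023]
side 487.2022263855752 [1.072 0.846 1.262] [-0.348 -0.582 -0.735]
turret_centre 0.9 [0.571 0.128 0.01 ]
turret_centre 0.27 [0.445 0.131 0.031]
tall_screw 0.7 [ 0.557 -0.033  0.046]
tall_screw 0.17 [ 0.615 -0.376  0.043]
rod_tip 0.9 [0.568 0.129 0.015]
bolt_tab 0.69 [ 0.561 -0.135  0.042]
press_head 0.46 [0.57  0.13  0.011]
press 0.72 [0.572 0.134 0.011]
fitting_a 0.56 [0.626 0.396 0.02 ]
fitting_a 0.55 [0.446 0.132 0.034]
fitting_a 0.3 [ 0.562 -0.136  0.042]
grease_jar 0.88 [ 0.616 -0.377  0.045]
grease_jar 0.49 [0.443 0.13  0.031]
parts_cup 0.74 [ 0.687 -0.347  0.026]
```

Run:
```python
import cv2
a=cv2.imread('pics/top0.png'); b=cv2.imread('pics/side0.png')
cv2.imwrite('pics/top1.png',cv2.resize(a[60:360,180:580] if 0 else a,(800,500)))
cv2.imwrite('pics/side1.png',cv2.resize(b,(800,500)))
```

```text
(no output)
```

View pics/top1.png

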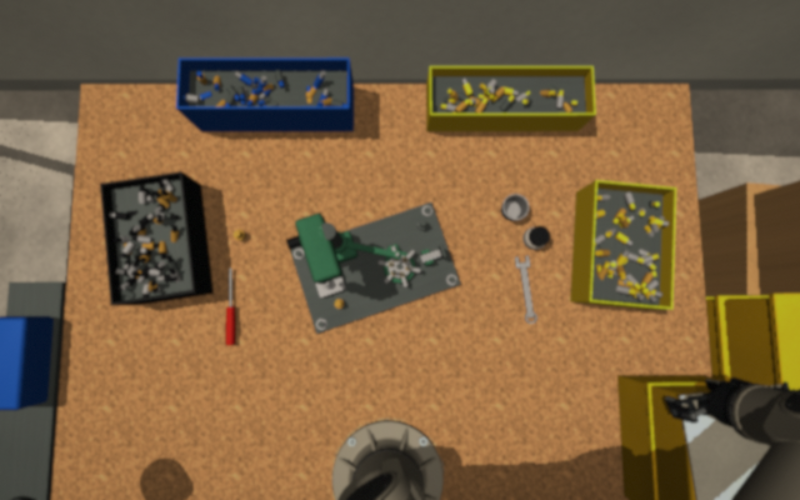

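View pics/side1.png

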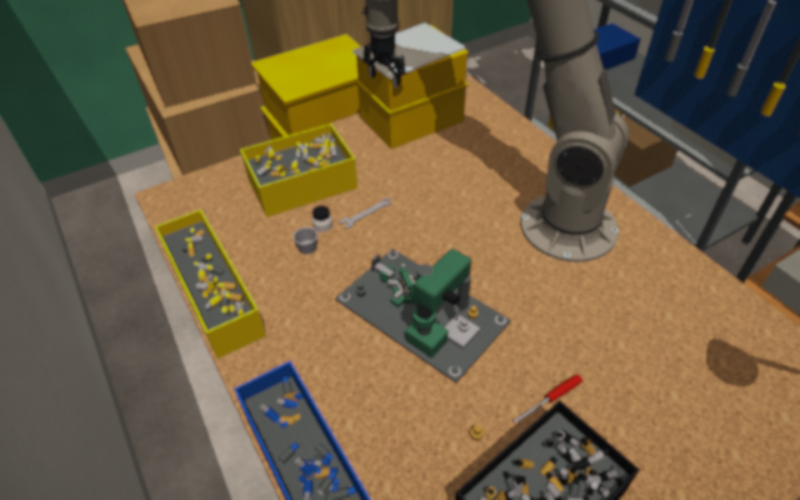

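The pictures show the press plate with corners near (430,206), (459,285), (318,332), (288,250) in the enlarged top view, the turret near (402,265) and the bolt to its right. Next I fit the press pose.

Run:
```python
from h import *
from scipy.optimize import minimize
np.set_printoptions(precision=4,suppress=True)
sol={}
cams={c:get_image(c) for c in ['top','side']}
def corners(p):
    x,y,a=p; c,s=np.cos(a),np.sin(a)
    return [(x+c*u-s*v,y+s*u+c*v,0.012) for u,v in [(-.095,-.14),(.14,-.14),(.14,.26),(-.095,.26)]]
for c,im in cams.items():
    img=im['img'].astype(int); m=((img[:,:,0]-img[:,:,2])<25).astype(np.float32)
    def cost(p,cc=((c,im,m),)):
        e=0
        for _,im,m in cc:
            q=np.array([proj(im,k) for k in corners(p)])
            # signed contrast inside vs outside a 6 px margin
            o=q.mean(0)
            poly=np.zeros(m.shape,np.uint8); cv2.fillPoly(poly,[np.round(q*16).astype(int)],1,shift=4)
            big=np.zeros(m.shape,np.uint8); cv2.fillPoly(big,[np.round((o+(q-o)*1.15)*16).astype(int)],1,shift=4)
            e+=((m!=poly)&(big>0)).sum()
        return e
    best=min((minimize(cost,[.52+dx,-.03,a],method='Nelder-Mead',options=dict(initial_simplex=np.array([[.52+dx,-.03,a],[.54+dx,-.03,a],[.52+dx,-.05,a],[.52+dx,-.03,a+.1]]))) for dx in (-.02,0,.02) for a in (.2,.3,.4)),key=lambda r:r.fun)
    print(c,best.x,best.fun); sol[c]=(best.x,m,im)
p=(sol['top'][0]+sol['side'][0])/2; print('mean',p)
T=lambda x,y,z:(p[0]+np.cos(p[2])*x-np.sin(p[2])*y,p[1]+np.sin(p[2])*x+np.cos(p[2])*y,z)
k=5
for c,im in cams.items():
    u,v=map(int,proj(im,T(.0,.02,.05))); x0,y0=u-70,v-55
    g=cv2.resize(im['img'][y0:y0+110,x0:x0+140,::-1],None,fx=k,fy=k,interpolation=cv2.INTER_CUBIC)
    def dot(P,col): 
        a,b=proj(im,P); cv2.circle(g,(int((a-x0+.5)*k),int((b-y0+.5)*k)),3,col,-1)
    for q in corners(p): dot(q,(0,0,255))
    for i in range(6): dot(T(.055*np.cos(i*np.pi/3),.055*np.sin(i*np.pi/3),.047),(255,0,255))
    dot(T(.022,0,.088),(0,255,255)); dot(T(0,-.122,.052),(255,255,0))
    for i in (2,3,4): dot(T(.022*np.cos(i*np.pi/3),-.022*np.sin(i*np.pi/3),.081),(0,128,255))
    cv2.imwrite(f'pics/{c}2.png',g)
```

```text
top [ 0.5325 -0.031   0.3072] 659.0
side [ 0.5339 -0.0333  0.313 ] 489.0
mean [ 0.5332 -0.0321  0.3101]
```

View pics/top2.png

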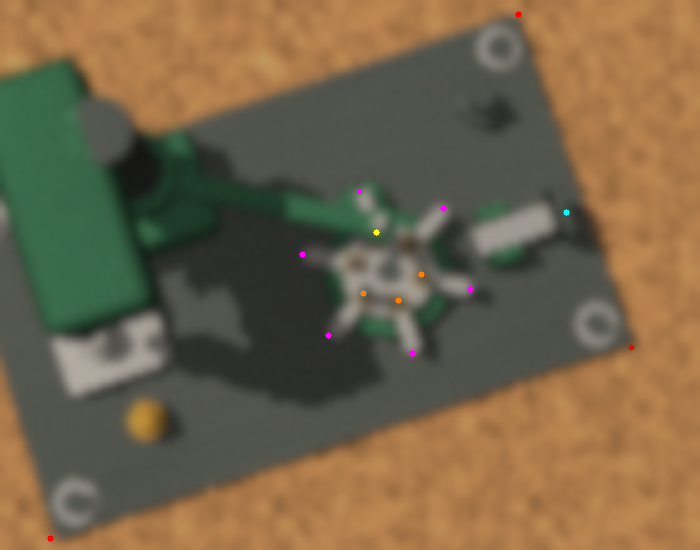

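View pics/side2.png

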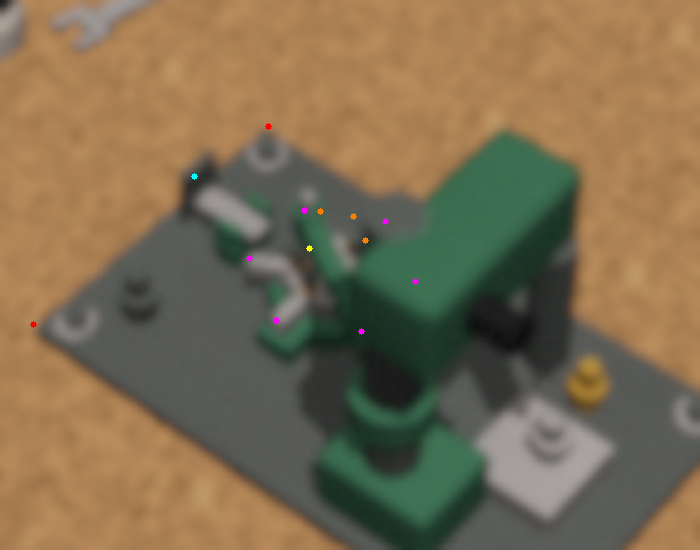

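The overlay of the fitted press (x 0.533, y -0.032, yaw 0.310) agrees with plate, arms (e.g. (412,352)) and bolt tab; which screw is tallest is not yet clear. Setting out with the fingers shut, the tool x axis along press +y and tool y along press +x.

```bash
python3 -m inch '{"slide":[[0,0,0],[0,0,0],[0,0,0],[0,0,0],[0,0,0],[0,0,0],[0,0,0],[0,0,0],[0,0,0],[0,0,0],[0,0,0],[0,0,0]],"turn":[-0.125,-0.125,-0.125,-0.125,-0.125,-0.125,-0.125,-0.125,-0.125,-0.125,-0.125,-0.125]}' 0
python3 -m inch '{"slide":[[0.028,0.0204,0],[0.028,0.0204,0],[0.028,0.0204,0],[0.028,0.0204,0],[0.028,0.0204,0],[0.028,0.0204,0],[0.028,0.0204,0],[0.028,0.0204,0],[0.028,0.0204,0],[0.028,0.0204,0],[0.028,0.0204,0],[0.028,0.0204,0]],"turn":[0,0,0,0,0,0,0,0,0,0,0,0]}'
cat >> h.py <<'E'
P=(.5332,-.0321,.3101)
def rel():
    s=state(); c,n=np.cos(P[2]),np.sin(P[2]); x,y=s['ee_pos'][0]-P[0],s['ee_pos'][1]-P[1]
    X=R.from_quat(s['orientation']).as_matrix()[:,0]
    print('t',round(s['clock'],2),'press xyz mm',np.round([1e3*(c*x+n*y),1e3*(c*y-n*x),1e3*s['ee_pos'][2]],1),'yaw err',round(np.arctan2(X[1],X[0])-P[2]-np.pi/2,4),'F',np.round(s['contact_force'],1),'q7',round(s['qpos'][6],2))
def T(x,y,z):
    c,n=np.cos(P[2]),np.sin(P[2]); return (P[0]+c*x-n*y,P[1]+n*x+c*y,z)
E
python3 - <<'E'
from h import *
rel()
k=14;out=[]
for c in ('top','side'):
    im=get_image(c); u,v=proj(im,T(0,0,.05)); x0,y0=int(u)-27,int(v)-20
    g=cv2.resize(im['img'][y0:y0+40,x0:x0+55,::-1],None,fx=k/2,fy=k/2,interpolation=cv2.INTER_CUBIC)
    g=np.clip((g.astype(float)-20)*1.5,0,255).astype(np.uint8); h2=g.copy()
    for i in (2,3,4):
        for z in (.047,.081):
            a,b=proj(im,T(.022*np.cos(i*np.pi/3),-.022*np.sin(i*np.pi/3),z)); cv2.circle(h2,(int((a-x0+.5)*k/2),int((b-y0+.5)*k/2)),2,(0,0,255) if z>.05 else (255,0,0),-1)
    out.append(np.hstack([g,h2]))
cv2.imwrite('pics/z1.png',np.vstack(out))
E
```

```text
clock: 2.1
ee_pos: [0.2496, -0.6271, 0.2313]
orientation: [0.588, 0.809, 0.0, -0.0]
contact_force: [-0.3, -0.1, 0.3]
finger_gap: -0.0001
finger_force: 0.0
clock: 3.1
ee_pos: [0.3812, -0.2312, 0.2316]
orientation: [0.59, 0.807, -0.0, 0.0]
contact_force: [1.2, -0.6, 1.7]
finger_gap: -0.0
finger_force: 0.0
t 3.1 press xyz mm [-205.5 -143.2  231.6] yaw err -0.0024 F [ 1.2 -0.6  1.7] q7 0.67
```

View pics/z1.png

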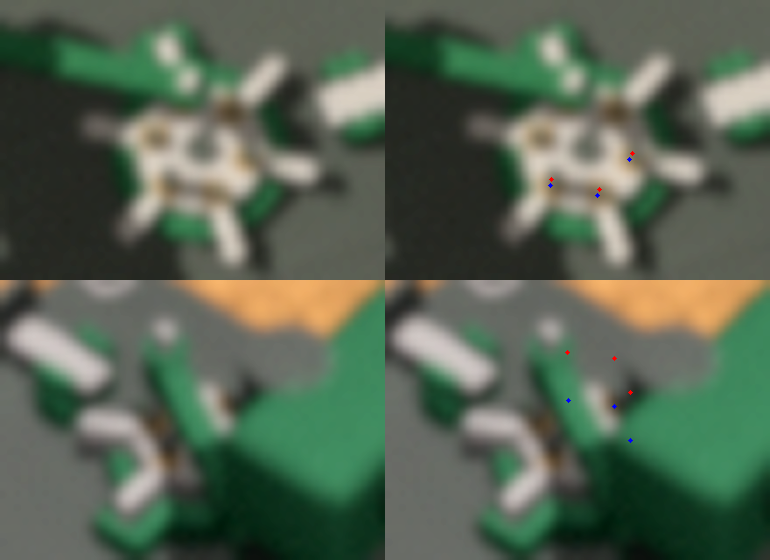

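Top: turret arms and screws resolved, stop rod at (180,75); side: at the 3-click position (615,358) there is only plate, while something dark stands at the 4-click position (630,392), not certain. Two clicks are safe in any case, so I flick and look again.

```bash
python3 -m inch '{"slide":[[0.028,0.02,0],[0.028,0.02,0],[0.028,0.02,0],[0.028,0.02,0],[0.028,0.02,0],[0.026,0.02,0],[0,0,0],[0,0,0.03],[0,0,0.03],[0,0,0.03],[0,0,0.03],[0,0,0.03]],"turn":[0,0,0,0,0,0,0,0,0,0,0,0]}'
python3 -m inch '{"slide":[[0,0,0.02],[0,0,0.015],[0,0,0.01],[0,0,0],[0,0,0]],"turn":[0,0,0,0,0]}'
python3 - <<'E'
from h import *
rel()
k=5;out=[]
for c in ('top','side'):
    im=get_image(c); u,v=proj(im,T(-.02,0,.05)); x0,y0=int(u)-38,int(v)-50
    out.append(cv2.resize(im['img'][y0:y0+100,x0:x0+76,::-1],None,fx=k,fy=k,interpolation=cv2.INTER_CUBIC))
cv2.imwrite('pics/z2.png',np.hstack(out))
E
```

```text
clock: 4.2
ee_pos: [0.4451, -0.0384, 0.0802]
orientation: [0.59, 0.807, 0.0, 0.0]
contact_force: [1.9, -1.0, -0.4]
finger_gap: -0.0002
finger_force: 0.0
clock: 4.62
ee_pos: [0.4452, -0.0381, 0.0365]
orientation: [0.59, 0.807, -0.0, -0.0]
contact_force: [-1.4, 0.6, 0.4]
finger_gap: -0.0002
finger_force: 0.0
t 4.62 press xyz mm [-85.7  21.1  36.5] yaw err -0.002 F [-1.4  0.6  0.4] q7 -0.13
```

View pics/z2.png

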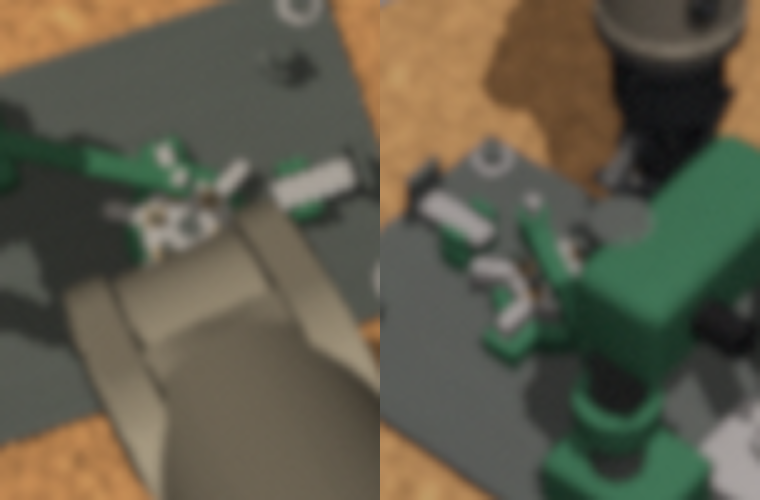

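The arm hides part of the turret from above, and the fingers stand clear at the -x side. Tip height is 36 mm, so I make the first flick.

```bash
python3 -m inch '{"slide":[[0,0.014,0],[0,0.013,0],[0,0,0],[-0.006,0,0],[-0.006,0,0],[-0.006,0,0],[-0.006,0,0],[-0.006,0,0],[-0.006,0,0],[0,0,0],[0,0,0]],"turn":[0,0,0,0,0,0,0,0,0,0,0]}'
python3 - <<'E'
from h import *
rel()
E
python3 -m inch '{"slide":[[0,-0.01,0],[0,-0.02,0],[0,0,0],[0,0,0]],"turn":[0,0,0,0]}'
python3 - <<'E'
from h import *
rel()
out=[]
k=9
im=get_image('side'); u,v=proj(im,T(0,0,.06)); x0,y0=int(u)-35,int(v)-30
g=cv2.resize(im['img'][y0:y0+55,x0:x0+70,::-1],None,fx=k,fy=k,interpolation=cv2.INTER_CUBIC)
for i in range(6):
  for z,col in ((.047,(255,0,0)),(.081,(0,0,255))):
    a,b=proj(im,T(.022*np.cos(i*np.pi/3),-.022*np.sin(i*np.pi/3),z)); p=(int((a-x0+.5)*k),int((b-y0+.5)*k)); cv2.circle(g,p,2,col,-1); 
    if z>.05: cv2.putText(g,str(i),(p[0]+4,p[1]),0,.5,col,1)
cv2.imwrite('pics/z3.png',g)
E
```

```text
clock: 5.63
ee_pos: [0.4816, -0.0648, 0.0362]
orientation: [0.591, 0.807, -0.0, -0.0]
contact_force: [-0.4, 0.1, -0.2]
finger_gap: -0.0001
finger_force: 0.0
t 5.63 press xyz mm [-59.1 -15.4  36.2] yaw err -0.0032 F [-0.4  0.1 -0.2] q7 -0.07
clock: 5.97
ee_pos: [0.4518, -0.0737, 0.0363]
orientation: [0.59, 0.807, -0.0, -0.0]
contact_force: [0.2, -0.3, 0.3]
finger_gap: 0.0002
finger_force: 0.0
t 5.97 press xyz mm [-90.3 -14.8  36.3] yaw err -0.0024 F [ 0.2 -0.3  0.3] q7 -0.05
```

View pics/z3.png

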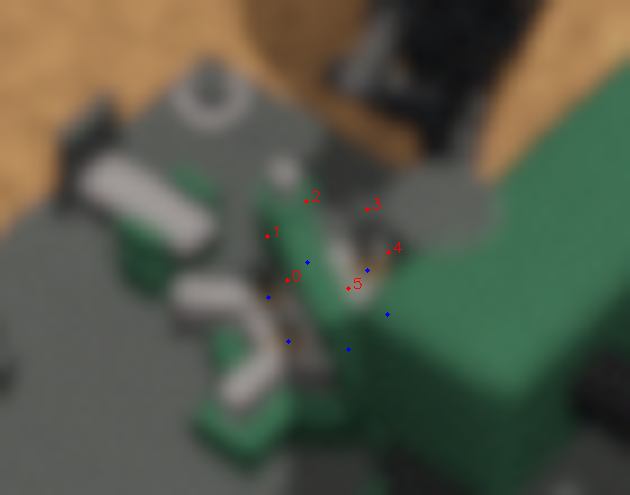

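The view shows the turret at rest in a click again; the tall screw isn't evident near labels 0–5. Next is a second flick with a mid-push check, then I back off so the top camera sees the turret.

```bash
python3 -m inch '{"slide":[[0.02,0,0],[0.017,0,0],[0,0,0],[0,0.015,0],[0,0.015,0],[0,0,0],[-0.006,0,0],[-0.006,0,0],[-0.006,0,0],[-0.006,0,0],[0,0,0]],"turn":[0,0,0,0,0,0,0,0,0,0,0]}'
python3 - <<'E'
from h import *
rel(); cv2.imwrite('pics/mid.png',get_image('side')['img'][:,:,::-1])
E
python3 -m inch '{"slide":[[-0.006,0,0],[-0.006,0,0],[0,0,0],[0,-0.01,0],[0,-0.02,0],[0,0,0]],"turn":[0,0,0,0,0,0]}'
python3 -m inch '{"slide":[[0,0,-0.03],[-0.01,0,-0.03],[-0.03,-0.01,-0.03],[-0.03,-0.02,-0.03],[-0.03,-0.02,-0.03],[-0.03,-0.02,-0.02],[-0.03,-0.02,0],[0,-0.01,0],[0,0,0]],"turn":[0,0,0,0,0,0,0,0,0]}'
python3 - <<'E'
from h import *
rel()
a=cv2.imread('pics/mid.png'); t0=cv2.imread('pics/top0.png'); s0=cv2.imread('pics/side0.png')
t=get_image('top'); s=get_image('side'); cv2.imwrite('pics/t2.png',t['img'][:,:,::-1]); cv2.imwrite('pics/s2.png',s['img'][:,:,::-1])
def crop(im,cam):
    u,v=proj(cam,T(0,0,.06)); x0,y0=int(u)-20,int(v)-20
    return np.clip((cv2.resize(im[y0:y0+40,x0:x0+40],(250,250),interpolation=cv2.INTER_CUBIC).astype(float)-15)*1.6,0,255).astype(np.uint8)
b=np.zeros((250,250,3),np.uint8)
cv2.imwrite('pics/z4.png',np.vstack([np.hstack([crop(t0,t),crop(t['img'][:,:,::-1],t),b]),np.hstack([crop(s0,s),crop(s['img'][:,:,::-1],s),crop(a,s)])]))
E
```

```text
clock: 6.93
ee_pos: [0.4778, -0.0537, 0.0363]
orientation: [0.591, 0.807, -0.0, 0.0]
contact_force: [-0.6, 0.6, -0.8]
finger_gap: 0.0001
finger_force: 0.4
t 6.93 press xyz mm [-59.4  -3.6  36.3] yaw err -0.0041 F [-0.6  0.6 -0.8] q7 -0.09
clock: 7.48
ee_pos: [0.4488, -0.0736, 0.0358]
orientation: [0.591, 0.807, -0.001, -0.001]
contact_force: [-1.3, -0.2, -0.2]
finger_gap: -0.0
finger_force: 0.0
clock: 8.23
ee_pos: [0.4057, -0.2483, 0.1982]
orientation: [0.592, 0.806, -0.001, -0.0]
contact_force: [0.3, -0.1, -0.7]
finger_gap: -0.0
finger_force: 0.0
t 8.23 press xyz mm [-187.3 -167.   198.2] yaw err -0.0068 F [ 0.3 -0.1 -0.7] q7 0.6
```

View pics/z4.png

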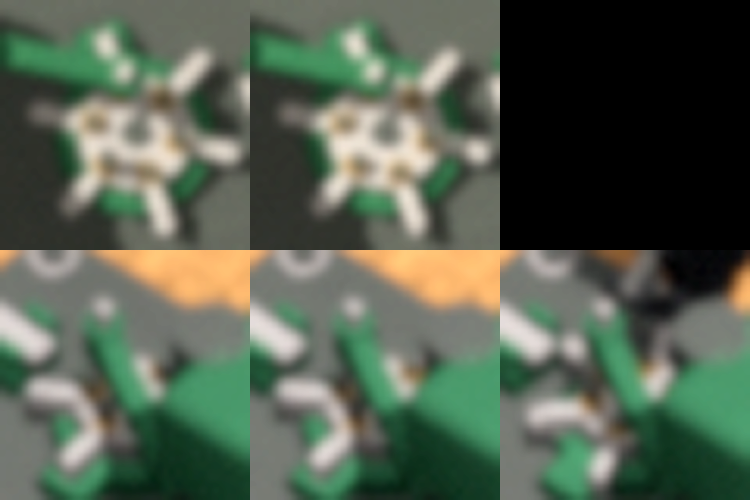

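The mid-push picture (lower right) shows the star turning, so the flicks work. In the upper row a dark streak lies between the screws at start (140,165) and now at (455,145), probably the tall screw's shadow. I check that against the light direction.

Run:
```python
from h import *
np.set_printoptions(precision=3,suppress=True)
c=get_image('top')
u,v=map(int,proj(c,(.5332+.952*0-.305*.02,-.0321+.952*.02,.05))); x0,y0=u-70,v-55
for px in ((385,370),(310,405)):
    S=ray(c,x0+px[0]/5-.5,y0+px[1]/5-.5,.012)
    print(px,'press-lit', [ (S-np.array(T(.005,yy,.28)))/.268 for yy in (.13,.19)])
S=ray(c,x0+385/5-.5,y0+370/5-.5,.012); d=(S-np.array(T(.005,.13,.28)))/.268
t0=cv2.imread('pics/top0.png').astype(float).mean(2);t2=cv2.imread('pics/t2.png').astype(float).mean(2)
def samp(im,P):
    a,b=proj(c,P); return cv2.remap(im.astype(np.float32),np.float32([[a]]),np.float32([[b]]),1)[0,0]
for i in range(6):
    B=np.array(T(.022*np.cos(i*np.pi/3),-.022*np.sin(i*np.pi/3),.081))
    r=[]
    for h in (.034,.03,.025,.02,.015):
        P_=B+d*h; P_[2]=.047
        # position along shadow on arm level
        r.append((round(float(samp(t0,P_))),round(float(samp(t2,P_)))))
    print(i,'shadow tip px',np.array(proj(c,B+d*.034)),r)
```

```text
(385, 370) press-lit [array([-0.1  , -0.466, -1.   ]), array([-0.032, -0.68 , -1.   ])]
(310, 405) press-lit [array([-0.185, -0.282, -1.   ]), array([-0.116, -0.496, -1.   ])]
0 shadow tip px [321.542 207.416] [(79, 84), (82, 87), (82, 86), (78, 82), (75, 77)]
1 shadow tip px [328.24  208.836] [(56, 58), (64, 66), (73, 76), (78, 81), (76, 78)]
2 shadow tip px [330.389 215.328] [(122, 89), (115, 88), (105, 87), (96, 86), (92, 86)]
3 shadow tip px [325.822 220.416] [(69, 71), (80, 83), (92, 95), (99, 101), (103, 105)]
4 shadow tip px [319.101 218.988] [(95, 140), (99, 138), (101, 130), (99, 117), (93, 106)]
5 shadow tip px [316.971 212.48 ] [(124, 127), (131, 137), (131, 140), (121, 133), (108, 118)]
```

Only the shadow spots of position 4 (dark at the start) and position 2 (dark now) changed, so the run started 4 clicks short and two remain. Third flick next.

```bash
python3 -m inch '{"slide":[[0.03,0.02,0],[0.03,0.02,0],[0.03,0.02,0],[0.03,0.02,0.02],[0.03,0.017,0.03],[0.03,0,0.03],[0.009,0,0.03],[0,0,0.03],[0,0,0.015],[0,0,0.007],[0,0,0]],"turn":[0,0,0,0,0,0,0,0,0,0,0]}'
python3 - <<'E'
from h import *
rel()
E
python3 -m inch '{"slide":[[0,0.016,0],[0,0.015,0],[0,0,0],[-0.006,0,0],[-0.006,0,0],[-0.006,0,0],[-0.006,0,0],[-0.006,0,0],[-0.006,0,0],[0,0,0],[0,-0.01,0],[0,-0.02,0]],"turn":[0,0,0,0,0,0,0,0,0,0,0,0]}'
python3 -m inch '{"slide":[[0,0,0],[0,0,-0.03],[-0.01,0,-0.03],[-0.03,-0.01,-0.03],[-0.03,-0.02,-0.03],[-0.03,-0.02,-0.03],[-0.03,-0.02,-0.02],[-0.03,-0.02,0],[0,-0.01,0],[0,0,0]],"turn":[0,0,0,0,0,0,0,0,0,0]}'
cat > chk.py <<'E'
from h import *
import sys
rel(); c=get_image('top'); s=get_image('side')
cv2.imwrite(f'pics/t{sys.argv[1]}.png',c['img'][:,:,::-1]); cv2.imwrite(f'pics/s{sys.argv[1]}.png',s['img'][:,:,::-1])
d=np.array([-.1,-.466,-1])
L=[cv2.imread(f'pics/{n}.png').astype(np.float32).mean(2) for n in ['top0','t2']+[f't{k}' for k in range(3,int(sys.argv[1])+1)]]
for i in range(6):
    B=np.array(T(.022*np.cos(i*np.pi/3),-.022*np.sin(i*np.pi/3),.081))
    print(i,[[int(cv2.remap(m,np.float32([[p[0]]]),np.float32([[p[1]]]),1)[0,0]) for m in L] for p in [proj(c,B+d*h) for h in (.034,.025,.015)]])
E
python3 chk.py 3
```

```text
clock: 9.3
ee_pos: [0.4422, -0.0387, 0.0383]
orientation: [0.589, 0.808, -0.0, -0.001]
contact_force: [-0.2, -1.6, 0.1]
finger_gap: -0.0
finger_force: 0.0
t 9.3 press xyz mm [-88.6  21.5  38.3] yaw err 0.0001 F [-0.2 -1.6  0.1] q7 -0.15
clock: 10.3
ee_pos: [0.4555, -0.0734, 0.0395]
orientation: [0.59, 0.807, 0.001, 0.0]
contact_force: [-0.6, -0.2, 0.4]
finger_gap: 0.0
finger_force: 0.0
clock: 11.13
ee_pos: [0.4077, -0.2499, 0.2013]
orientation: [0.592, 0.806, -0.001, -0.0]
contact_force: [0.8, 0.3, 0.2]
finger_gap: -0.0002
finger_force: 0.0
t 11.13 press xyz mm [-186.  -169.1  201.3] yaw err -0.0068 F [0.8 0.3 0.2] q7 0.58
0 [[79, 83, 80], [81, 85, 83], [73, 75, 74]]
1 [[56, 58, 58], [70, 73, 72], [79, 82, 79]]
2 [[121, 88, 139], [106, 88, 138], [94, 86, 114]]
3 [[69, 71, 67], [95, 97, 89], [108, 110, 102]]
4 [[94, 139, 145], [102, 131, 147], [94, 105, 116]]
5 [[123, 127, 109], [130, 138, 111], [108, 116, 105]]
```

Position 2 is lit again, so the turret advanced one click. Making the last flick a little more gently.

```bash
python3 -m inch '{"slide":[[0.03,0.02,0],[0.03,0.02,0],[0.03,0.02,0],[0.03,0.02,0.02],[0.03,0.016,0.03],[0.03,0,0.03],[0.011,0,0.03],[0,0,0.03],[0,0,0.017],[0,0,0.007],[0,0,0]],"turn":[0,0,0,0,0,0,0,0,0,0,0]}'
python3 -m inch '{"slide":[[0,0.016,0],[0,0.015,0],[0,0,0],[-0.006,0,0],[-0.006,0,0],[-0.006,0,0],[-0.005,0,0],[-0.005,0,0],[-0.004,0,0],[-0.004,0,0],[0,0,0],[0,0,0]],"turn":[0,0,0,0,0,0,0,0,0,0,0,0]}'
python3 - <<'E'
from h import *
rel()
E
python3 -m inch '{"slide":[[0,-0.006,0],[0,-0.012,0],[0,-0.012,0],[0,0,-0.03],[-0.01,0,-0.03],[-0.03,-0.01,-0.03],[-0.03,-0.02,-0.03],[-0.03,-0.02,-0.03],[-0.03,-0.02,-0.02],[-0.03,-0.02,0],[0,-0.01,0],[0,0,0]],"turn":[0,0,0,0,0,0,0,0,0,0,0,0]}'
python3 chk.py 4
python3 - <<'E'
from h import *
t=get_image('top'); s=get_image('side')
def crop(f,cam):
    im=cv2.imread(f'pics/{f}.png'); u,v=proj(cam,T(0,0,.06)); x0,y0=int(u)-20,int(v)-20
    return np.clip((cv2.resize(im[y0:y0+40,x0:x0+40],(260,260),interpolation=cv2.INTER_CUBIC).astype(float)-15)*1.6,0,255).astype(np.uint8)
cv2.imwrite('pics/z5.png',np.vstack([np.hstack([crop(f'{n}{k}',c) for k in (2,3,4)]) for n,c in (('t',t),('s',s))]))
for r in look_for('top','bolt_tab')[:2]+look_for('side','bolt_tab')[:1]: print(r['conf'])
E
```

```text
clock: 12.15
ee_pos: [0.4427, -0.0384, 0.0393]
orientation: [0.589, 0.808, -0.0, -0.001]
contact_force: [-0.5, 0.1, -0.2]
finger_gap: 0.0002
finger_force: 0.0
clock: 13.15
ee_pos: [0.4838, -0.0651, 0.0404]
orientation: [0.591, 0.807, -0.0, -0.0]
contact_force: [-2.1, -1.2, 2.6]
finger_gap: 0.0001
finger_force: 1.1
t 13.15 press xyz mm [-57.1 -16.4  40.4] yaw err -0.0028 F [-2.1 -1.2  2.6] q7 -0.11
clock: 14.15
ee_pos: [0.4074, -0.2498, 0.202]
orientation: [0.592, 0.806, -0.001, -0.0]
contact_force: [0.0, -0.1, 0.1]
finger_gap: -0.0001
finger_force: 0.0
t 14.15 press xyz mm [-186.2 -168.9  202. ] yaw err -0.0073 F [ 0.  -0.1  0.1] q7 0.57
0 [[79, 83, 80, 80], [81, 85, 83, 83], [73, 75, 74, 74]]
1 [[56, 58, 58, 58], [70, 73, 72, 73], [79, 82, 79, 80]]
2 [[121, 88, 139, 140], [106, 88, 138, 141], [94, 86, 114, 117]]
3 [[69, 71, 67, 66], [95, 97, 89, 88], [108, 110, 102, 101]]
4 [[94, 139, 145, 143], [102, 131, 147, 147], [94, 105, 116, 116]]
5 [[123, 127, 109, 106], [130, 138, 111, 107], [108, 116, 105, 104]]
```

View pics/z5.png

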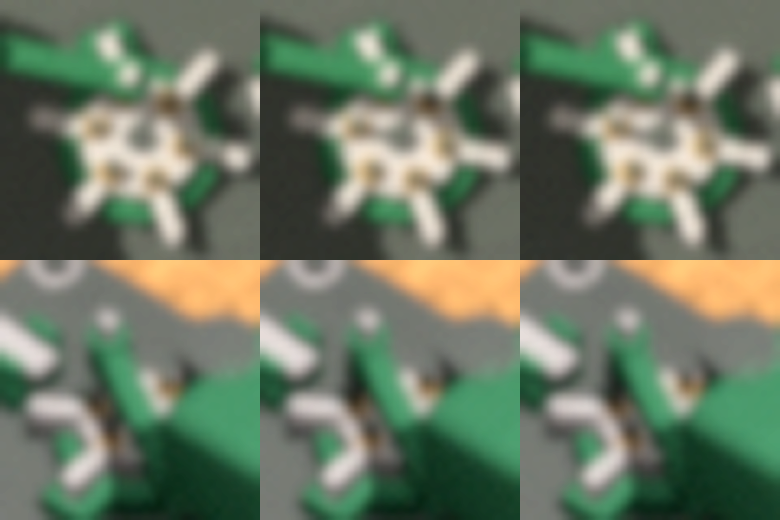

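The third (middle) and fourth (right) states look alike apart from the spots near the rod, (425,100) against (685,102). I compare the upright spans at positions 0 and 1 in the side view numerically.

Run:
```python
from h import *
s=get_image('side'); t=get_image('top')
for n,c,f in (('s',s,['side0','s2','s3','s4']),('t',t,['top0','t2','t3','t4'])):
  L=[cv2.imread(f'pics/{k}.png').astype(np.float32) for k in f]
  for i in (0,1,5):
    for z in (.047,.055,.063,.071,.079):
        a,b=proj(c,T(.022*np.cos(i*np.pi/3),-.022*np.sin(i*np.pi/3),z))
        print(n,i,z,[np.round(cv2.remap(m,np.float32([[a]]),np.float32([[b]]),1)[0,0]).astype(int).tolist() for m in L])
  def crop(m):
    u,v=proj(c,T(0,0,.06)); x0,y0=int(u)-20,int(v)-20; return m[y0:y0+40,x0:x0+40]
  D=[np.abs(crop(L[i])-crop(L[i+1])).mean(2) for i in (1,2)]
  for d in D: print(n,'diff mean/max',d.mean().round(2),d.max().round(1),np.unravel_index(d.argmax(),d.shape))
```

```text
s 0 0.047 [[61, 74, 85], [60, 73, 84], [62, 75, 86], [62, 75, 85]]
s 0 0.055 [[51, 58, 63], [51, 57, 63], [58, 64, 68], [57, 63, 68]]
s 0 0.063 [[54, 59, 59], [49, 54, 55], [67, 72, 74], [67, 72, 74]]
s 0 0.071 [[55, 66, 67], [51, 60, 59], [64, 73, 76], [64, 74, 76]]
s 0 0.079 [[53, 68, 62], [54, 65, 56], [53, 66, 59], [55, 66, 58]]
s 1 0.047 [[57, 68, 77], [57, 67, 75], [59, 69, 78], [59, 70, 79]]
s 1 0.055 [[54, 63, 65], [49, 55, 57], [39, 47, 51], [41, 48, 51]]
s 1 0.063 [[63, 68, 65], [58, 63, 59], [38, 42, 39], [38, 43, 39]]
s 1 0.071 [[61, 68, 59], [61, 68, 59], [41, 48, 37], [40, 47, 37]]
s 1 0.079 [[54, 64, 48], [55, 65, 49], [45, 57, 38], [45, 56, 37]]
s 5 0.047 [[44, 60, 32], [45, 62, 33], [46, 62, 34], [44, 61, 33]]
s 5 0.055 [[46, 63, 33], [47, 64, 35], [47, 64, 34], [47, 64, 34]]
s 5 0.063 [[57, 77, 43], [59, 79, 44], [58, 79, 43], [58, 78, 44]]
s 5 0.071 [[86, 106, 75], [89, 109, 77], [88, 108, 77], [87, 108, 76]]
s 5 0.079 [[109, 125, 108], [113, 128, 112], [113, 128, 112], [112, 127, 111]]
s diff mean/max 1.02 24.0 (np.int64(18), np.int64(14))
s diff mean/max 0.72 14.
[... 488 characters left out ...]
, [52, 64, 71]]
t 1 0.063 [[55, 69, 77], [57, 72, 81], [53, 63, 70], [53, 63, 69]]
t 1 0.071 [[55, 70, 78], [58, 73, 82], [53, 63, 68], [53, 63, 68]]
t 1 0.079 [[60, 75, 82], [63, 78, 86], [58, 67, 71], [58, 67, 70]]
t 5 0.047 [[88, 106, 115], [90, 110, 121], [87, 105, 115], [87, 106, 116]]
t 5 0.055 [[86, 105, 114], [90, 109, 120], [88, 106, 114], [86, 105, 115]]
t 5 0.063 [[85, 104, 113], [90, 109, 119], [88, 106, 114], [86, 104, 113]]
t 5 0.071 [[88, 107, 116], [93, 112, 122], [92, 109, 116], [90, 107, 115]]
t 5 0.079 [[91, 110, 119], [97, 115, 125], [96, 113, 120], [94, 110, 117]]
t diff mean/max 1.78 54.7 (np.int64(23), np.int64(32))
t diff mean/max 0.96 9.7 (np.int64(21), np.int64(18))
```

Run:
```python
from h import *
s=get_image('side'); g=lambda f:cv2.imread(f'pics/{f}.png').astype(np.float32).mean(2)
G=[g(k) for k in ('side0','s2','s3','s4')]
for i in (0,1,2,3): print(i,[np.round(proj(s,T(.022*np.cos(i*np.pi/3),-.022*np.sin(i*np.pi/3),z)),1).tolist() for z in (.047,.055,.067,.081)])
u,v=map(int,proj(s,T(.015,-.008,.065))); print('cols',u-7,'rows from',v-8)
for n,a,b in (('s2-s0',1,0),('s3-s2',2,1),('s4-s3',3,2)):
    print(n)
    for r in range(v-8,v+11): print(r,' '.join('%4d'%round(x) for x in (G[a]-G[b])[r,u-7:u+18]))
```

```text
0 [[322.6, 230.5], [322.5, 228.9], [322.5, 226.5], [322.4, 223.6]]
1 [[320.3, 225.6], [320.3, 224.0], [320.2, 221.6], [320.2, 218.8]]
2 [[324.7, 221.7], [324.7, 220.1], [324.6, 217.7], [324.6, 214.9]]
3 [[331.3, 222.6], [331.3, 221.0], [331.3, 218.6], [331.3, 215.7]]
cols 315 rows from 216
s2-s0
216    1    2    0    2    1    1    1    2    1    0   -3   -6   -1    2    2    2    2    2    2    1    1    1    1    2    1
217    2    0    2    2    2    0    1    1    1    0   -2   -3   -1    2    2    2    2    2    2    2    1    2    1    2    2
218    3    0    2    2    0    1    2    1    2    2    0   -1    0    1    2    1    2    3    5    2    1    2    2    1    0
219    2    1    2    2    1    1    2    1    1    0    2    1   -1    0    1    2    3    6    9    5    1    2    2    3    1
220    1    0    1    2    0   -1    1    2    2    1    2    1   -1    0    0    2    6   12   14    8    2    1    1    1    2
221    1    1    2    1    1    0    0    1    0    2    2    2    1    0    1    5   11   15   17   10    3    3    1    2    2
222    1    1    2    1   -1 
[... 5861 characters left out ...]
    0    0   -1    0    1    0    1   -1   -1    0   -1
230   -1    0    0    1    1    1    0    0    0   -1   -1    0    1    0    0    1   -1    0    1    0    0   -1    1    1   -1
231   -1    1    1   -1    1    0    0    1   -1   -2   -1    0   -1    0   -2    2    1    1    1   -2    1    0    1    0    0
232   -1   -1   -1   -2    0    0    0    0   -2   -2   -1    1    2    0   -1   -1    0    0   -2   -1   -2    1   -1    0    1
233   -1   -2   -3   -3   -1    1    1    1   -1   -1   -2    1    1    0   -1    1    1    0    1   -1    0    0    1   -1    0
234   -1   -3   -4   -3   -1    2    2    1    1   -2    1   -1   -2    1   -3    0    0    1   -1    2   -1   -1    0   -2    2
```

The side difference shows a dark post appearing exactly at position 1 after flick 3 (cols 318–321, rows 218–224), unchanged after flick 4. So flick 4 seems not to have clicked over. I check the top difference.

Run:
```python
from h import *
s=get_image('top'); g=lambda f:cv2.imread(f'pics/{f}.png').astype(np.float32).mean(2)
G=[g(k) for k in ('t2','t3','t4')]
for i in range(6): print(i,[np.round(proj(s,T(.022*np.cos(i*np.pi/3),-.022*np.sin(i*np.pi/3),z)),1).tolist() for z in (.047,.081)],np.round(proj(s,T(.055*np.cos(i*np.pi/3),-.055*np.sin(i*np.pi/3),.047)),1))
u,v=map(int,proj(s,T(0,0,.05))); print('cols',u-15,'rows',v-15)
for n,a,b in (('t3-t2',1,0),('t4-t3',2,1)):
    print(n)
    for r in range(v-15,v+17): print(r,' '.join('%3d'%round(x) for x in (G[a]-G[b])[r,u-15:u+20]))
```

```text
0 [[316.6, 206.4], [316.8, 205.2]] [313.4 196.7]
1 [[323.3, 207.8], [323.7, 206.7]] [330.1 200.2]
2 [[325.4, 214.3], [325.9, 213.4]] [335.5 216.4]
3 [[320.9, 219.4], [321.2, 218.6]] [324.1 229.2]
4 [[314.1, 217.9], [314.3, 217.1]] [307.2 225.6]
5 [[312.0, 211.4], [312.1, 210.4]] [302.  209.3]
cols 303 rows 197
t3-t2
197   0   0   0   1   0   1   0   1   2   5   7   3   1   1   0   2   1   0   0   0   0   0   0  -1  -1  -1   1  -1   0   0   0   1   0   0   0
198   0  -1  -1   0   0   1   1  -1   2   5   7   3   2   1   0   0   0   1  -1   0   0   0   0   0   0   0   0   0   1   0   0   0  -1   1   0
199   0   0   0   0   1  -1   0   0   1   2   3   2   1   0   1   0   1   0   0   0   1   1  -1   0  -1   0   0   1   1  -1  -1   0   0   0   0
200  -1  -1   1   1   0   0   0   0   1   0   0   0   0   1   0   0   1   0   0  -1   0   0   2  -1   0  -1   1   0   0  -1  -1   1   1  -1  -1
201   0   0   2   0  -1   1  -1   0   0   0   0   0   1   0   1   0   1   0   0   1   0   0  -1   0   0  -1   1   1   1   0   0   1   0   0   0
202   0   1   0   0  -1  -1   0  -1   0   1  -1  -1   1   0  -
[... 7739 characters left out ...]
   0   0  -1  -2  -2   0   2   0   1   0  -1   0  -1  -1  -2  -2   1   3   3   1   1  -1   0   0   0   1  -1   1  -1   0  -1
225  -1   0  -1   0   0   0   1   1   0   2  -1   0   0  -1   1   0   0  -2  -3  -3  -1   3   5   4   1  -1   0   0   0   1   0  -1   1   0  -1
226   0  -2  -1   0  -1   2   0   1   0   0   1   0   1  -1   1  -1   0   0  -2  -1   1   2   5   4   1   1   0   0   0   0  -1  -1   0   0   0
227   1   0   0  -1  -1   1   1   1  -1  -2   1   0  -1   0   1  -1   0  -1  -1  -2   0   1   2   1   1   1  -1   1   0   1   0   0  -1  -1   0
228  -1   1   1   1  -1   0   0   1  -1   0   1   0  -1   0   0   0   0   1  -1  -3  -3  -2   2   2   1   2   0   1   1   0   0   0   0  -1   0
```

The top differences fit: the 20 mm screw's shadow is at position 5 in both pictures and the tall screw at position 1. Flick 4 only re-seated the same click; the tip sat rather high (40 mm). I retry lower, in stages, and look before withdrawing.

```bash
python3 -m inch '{"slide":[[0.03,0.02,0],[0.03,0.02,0],[0.03,0.02,0],[0.03,0.02,0.02],[0.03,0.017,0.03],[0.03,0,0.03],[0.01,0,0.03],[0,0,0.03],[0,0,0.017],[0,0,0.01],[0,0,0],[0,0,0]],"turn":[0,0,0,0,0,0,0,0,0,0,0,0]}'
cat > pk.py <<'E'
from h import *
import sys
rel(); im=get_image('side'); g=im['img'].astype(np.float32).mean(2); cv2.imwrite(f'pics/{sys.argv[1]}.png',im['img'][:,:,::-1])
r=cv2.imread('pics/s4.png').astype(np.float32).mean(2)
f=lambda m,P:int(cv2.remap(m,*[np.float32([[q]]) for q in proj(im,P)],1)[0,0])
for i in (0,1): print(i,[(f(r,P),f(g,P)) for P in [T(.022*np.cos(i*np.pi/3),-.022*np.sin(i*np.pi/3),z) for z in (.055,.063,.071,.079)]])
print('arm -60..0',[(a,f(r,P),f(g,P)) for a in range(-60,15,10) for P in [T(.05*np.cos(np.radians(a)),.05*np.sin(np.radians(a)),.047)]])
E
python3 pk.py a1
python3 -m inch '{"slide":[[0,0.015,0],[0,0.015,0],[0,0,0],[-0.006,0,0],[-0.006,0,0],[-0.006,0,0],[-0.006,0,0],[0,0,0],[0,0,0]],"turn":[0,0,0,0,0,0,0,0,0]}'
python3 pk.py a2
python3 -m inch '{"slide":[[-0.006,0,0],[-0.006,0,0],[0,0,0],[0,0,0]],"turn":[0,0,0,0]}'
python3 pk.py a3
```

```text
clock: 15.65
ee_pos: [0.4454, -0.0403, 0.0389]
orientation: [0.59, 0.807, 0.0, -0.0]
contact_force: [1.2, 0.7, 0.2]
finger_gap: -0.0003
finger_force: 0.0
t 15.65 press xyz mm [-86.1  19.   38.9] yaw err -0.0018 F [1.2 0.7 0.2] q7 -0.19
0 [(62, 63), (71, 70), (71, 71), (59, 60)]
1 [(47, 46), (39, 39), (41, 40), (46, 46)]
arm -60..0 [(-60, 131, 132), (-50, 110, 110), (-40, 70, 71), (-30, 75, 75), (-20, 75, 75), (-10, 86, 87), (0, 142, 142), (10, 101, 101)]
clock: 16.45
ee_pos: [0.4807, -0.0552, 0.0386]
orientation: [0.591, 0.807, -0.0, -0.0]
contact_force: [-1.2, 0.3, 0.1]
finger_gap: 0.0002
finger_force: 0.3
t 16.45 press xyz mm [-57.   -6.   38.6] yaw err -0.0036 F [-1.2  0.3  0.1] q7 -0.16
0 [(62, 86), (71, 81), (71, 72), (59, 58)]
1 [(47, 43), (39, 40), (41, 48), (46, 57)]
arm -60..0 [(-60, 131, 80), (-50, 110, 95), (-40, 70, 135), (-30, 75, 121), (-20, 75, 81), (-10, 86, 68), (0, 142, 88), (10, 101, 93)]
clock: 16.83
ee_pos: [0.4849, -0.0662, 0.0386]
orientation: [0.591, 0.807, 0.0, 0.0]
contact_force: [0.2, 0.5, -0.5]
finger_gap: 0.0001
finger_force: 0.0
t 16.83 press xyz mm [-56.4 -17.7  38.6] yaw err -0.003 F [ 0.2  0.5 -0.5] q7 -0.14
0 [(62, 55), (71, 43), (71, 38), (59, 47)]
1 [(47, 54), (39, 64), (41, 58), (46, 47)]
arm -60..0 [(-60, 131, 131), (-50, 110, 112), (-40, 70, 72), (-30, 75, 75), (-20, 75, 75), (-10, 86, 84), (0, 142, 139), (10, 101, 102)]
```

The dark post is now at position 0 and the arms rest in the click. I withdraw with a little clearance and check again.

```bash
python3 -m inch '{"slide":[[-0.003,0,0],[0,0,0],[0,-0.012,0],[0,-0.018,0],[0,0,0],[0,0,-0.03],[0,0,-0.03],[0,0,0],[0,0,0]],"turn":[0,0,0,0,0,0,0,0,0]}'
python3 pk.py a4
python3 - <<'E'
from h import *
c=get_image('side')
for r in look_for('side','bolt_tab')[:2]: print(round(r['conf'],2),w(c,r['location']))
print('expected tab face',T(0,-.122,.052),'centre',T(0,-.118,.06))
E
```

```text
clock: 17.63
ee_pos: [0.4575, -0.0782, 0.0999]
orientation: [0.591, 0.807, 0.0, 0.001]
contact_force: [-0.8, -0.8, -0.4]
finger_gap: 0.0002
finger_force: 0.0
t 17.63 press xyz mm [-86.2 -20.8  99.9] yaw err -0.0028 F [-0.8 -0.8 -0.4] q7 -0.0
0 [(62, 56), (71, 43), (71, 37), (59, 46)]
1 [(47, 53), (39, 63), (41, 64), (46, 56)]
arm -60..0 [(-60, 131, 133), (-50, 110, 107), (-40, 70, 70), (-30, 75, 74), (-20, 75, 76), (-10, 86, 87), (0, 142, 142), (10, 101, 98)]
0.71 [ 0.64170635 -0.08418191  0.03103366]
0.58 [ 0.56257605 -0.13361654  0.0400227 ]
expected tab face (np.float64(0.5704287719295476), np.float64(-0.14828097322977513), 0.052) centre (np.float64(0.5692081564564476), np.float64(-0.14447176099273332), 0.06)
```

Tall screw is confirmed under the rod. Next, the bolt.

```bash
python3 -m inch '{"slide":[[-0.03,0,0],[-0.03,0,0],[-0.03,0.01,0],[-0.03,0.02,0],[-0.014,0.025,0],[0,0.02,0],[0,0.011,0],[0,0,0.015],[0,0,0.02],[0,0,0.015],[0,0,0],[0,0,0]],"turn":[0,0,0,0,0,0,0,0,0,0,0,0]}'
python3 pk.py a5
python3 -m inch '{"slide":[[0.008,0,0],[0.008,0,0],[0.006,0,0],[0.005,0,0],[0.004,0,0],[0.004,0,0],[0.004,0,0],[0,0,0]],"turn":[0,0,0,0,0,0,0,0]}'
python3 - <<'E'
from h import *
rel()
E
```

```text
clock: 18.78
ee_pos: [0.5783, -0.1789, 0.0475]
orientation: [0.59, 0.807, -0.0, -0.001]
contact_force: [-0.4, 0.2, -0.8]
finger_gap: 0.0002
finger_force: 0.0
t 18.78 press xyz mm [  -1.8 -153.5   47.5] yaw err -0.0016 F [-0.4  0.2 -0.8] q7 0.09
0 [(62, 56), (71, 42), (71, 37), (59, 46)]
1 [(47, 52), (39, 63), (41, 64), (46, 56)]
arm -60..0 [(-60, 131, 133), (-50, 110, 107), (-40, 70, 70), (-30, 75, 75), (-20, 75, 76), (-10, 86, 88), (0, 142, 143), (10, 101, 98)]
clock: 19.5
ee_pos: [0.5676, -0.1413, 0.0487]
orientation: [0.59, 0.807, 0.0, -0.0]
contact_force: [-0.6, 0.5, 0.4]
finger_gap: -0.0001
finger_force: 0.0
t 19.5 press xyz mm [  -0.5 -114.5   48.7] yaw err -0.0014 F [-0.6  0.5  0.4] q7 0.02
```

Now pushing gently on until the stop is felt.

```bash
python3 -m inch '{"slide":[[0.002,0,0],[0.002,0,0],[0.002,0,0],[0,0,0],[0,0,0],[0,0,0]],"turn":[0,0,0,0,0,0]}'
python3 - <<'E'
from h import *
rel()
E
python3 -m inch '{"slide":[[0.002,0,0],[0.001,0,0],[0,0,0],[0,0,0],[0,0,0]],"turn":[0,0,0,0,0]}'
python3 - <<'E'
from h import *
rel()
E
```

```text
clock: 20.0
ee_pos: [0.5659, -0.1363, 0.0485]
orientation: [0.59, 0.807, 0.0, -0.0]
contact_force: [-0.3, -0.3, 0.5]
finger_gap: -0.0
finger_force: 0.0
t 20.0 press xyz mm [  -0.6 -109.2   48.5] yaw err -0.0021 F [-0.3 -0.3  0.5] q7 0.02
clock: 20.42
ee_pos: [0.5655, -0.1352, 0.0486]
orientation: [0.591, 0.807, -0.0, 0.001]
contact_force: [5.0, -8.4, -4.1]
finger_gap: -0.0004
finger_force: 4.9
t 20.42 press xyz mm [  -0.7 -108.1   48.6] yaw err -0.0035 F [ 5.  -8.4 -4.1] q7 0.01
```

A force of about 10 N at exactly the predicted home position. One more small push, then I back off and verify by picture.

```bash
python3 -m inch '{"slide":[[0.0015,0,0],[0,0,0],[0,0,0],[0,0,0]],"turn":[0,0,0,0]}'
python3 - <<'E'
from h import *
rel()
E
python3 -m inch '{"slide":[[-0.01,0,0],[-0.02,0,0],[-0.02,0,0],[0,0,-0.03],[0,-0.02,-0.03],[-0.02,-0.03,-0.03],[-0.02,-0.03,-0.03],[-0.02,-0.03,0],[-0.02,-0.03,0],[0,-0.03,0],[0,0,0],[0,0,0]],"turn":[0,0,0,0,0,0,0,0,0,0,0,0]}'
python3 pk.py a6
python3 - <<'E'
from h import *
out=[];k=5
for c in ('top','side'):
    im=get_image(c); u,v=proj(im,T(0,-.05,.05)); x0,y0=int(u)-38,int(v)-45
    g=cv2.resize(im['img'][y0:y0+90,x0:x0+76,::-1],None,fx=k,fy=k,interpolation=cv2.INTER_CUBIC)
    for P_ in (T(0,-.097,.071),T(0,-.122,.071)):
        a,b=proj(im,P_); cv2.circle(g,(int((a-x0+.5)*k),int((b-y0+.5)*k)),2,(0,0,255),-1)
    out.append(g)
cv2.imwrite('pics/fin.png',np.hstack(out))
E
```

```text
clock: 20.75
ee_pos: [0.5654, -0.1351, 0.0486]
orientation: [0.591, 0.806, -0.001, 0.001]
contact_force: [8.1, -15.9, -7.0]
finger_gap: 0.0004
finger_force: 8.5
t 20.75 press xyz mm [  -0.8 -107.9   48.6] yaw err -0.0045 F [  8.1 -15.9  -7. ] q7 0.01
clock: 21.75
ee_pos: [0.4455, -0.3024, 0.162]
orientation: [0.591, 0.806, -0.0, -0.0]
contact_force: [0.0, 0.5, -0.5]
finger_gap: -0.0003
finger_force: 0.0
t 21.75 press xyz mm [-166.  -230.7  162. ] yaw err -0.005 F [ 0.   0.5 -0.5] q7 0.51
0 [(62, 56), (71, 43), (71, 37), (59, 46)]
1 [(47, 50), (39, 58), (41, 62), (46, 59)]
arm -60..0 [(-60, 131, 130), (-50, 110, 106), (-40, 70, 69), (-30, 75, 74), (-20, 75, 75), (-10, 86, 87), (0, 142, 142), (10, 101, 98)]
```

View pics/fin.png

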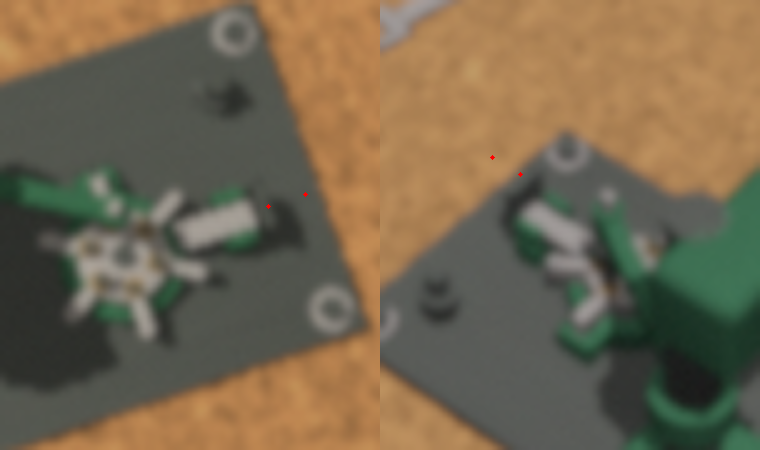

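The bolt (218,224) stands in between two turret arms, its tab's outer face at the home mark (268,206), with the tall screw still under the rod and the robot clear. Handing in.

```bash
python3 -c "
from station import *
print(close_job())"
```

```text
the job is handed in; nothing more can be done
None
```

The turret was clicked round so the tallest screw rests under the stop rod, the slide bolt was pushed home against its stop, the robot was clear of everything when I handed the job in, and no verdict came back.

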